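# Line up the sealing cell and screw the press down tight

## Task

Slide the x-y carrier of the bench press (the black upright post on it is its handle) until the boss on top of the wide cell is centred under the foot of the press's screw. Then turn the big knurled knob clockwise (seen from above) until it stops tight, so that the foot clamps the boss, and let go. Leave the glassware and other things around the press standing where they are.

Things in the scene. Friction and masses are not known exactly. Their poses are not given: they have to be found in the camera images.
- press: White bench press, fixed to the table: base plate 300 mm (x) by 340 mm (y), 20 mm thick, two side posts 45 mm (x) by 30 mm (y) standing at y = +153 and -153 mm, and a cross beam 30 mm deep (x) joining them, its underside 175 mm and its top 197 mm above the table. Origin on the table straight below the screw's axis; x points from its front (robot side) to its back, y to the left along the beam, z up. The press stands anywhere in front of the robot, turned by up to 0.3 rad.
- knob (a point): Middle of the grip of the round dark steel knurled knob, on the screw's axis; the knob is 50 mm in diameter and 42 mm tall (its top 19 mm above this point, its underside 23 mm below), upright, above the beam; it can be gripped from above at any yaw. Its underside stays 6 to 12 mm above the beam. The point sinks as the screw is turned down, 1.6 mm per rad.
- screw (a joint): Angle of the screw in rad; grows as the knob is turned clockwise seen from above. 5.0 is the hard stop, where the foot rests tight on the boss; it starts somewhere between 1.2 and 2.6. The screw is self-locking: it needs about 0.15 N m to turn and stays where it is left.
- foot (a point): Centre of the underside of the screw's round foot, 24 mm in diameter, on the screw's axis below the beam; 113.5 to 114 mm above the table when tight, higher by 1.6 mm per rad short of the stop.
- cell_boss (a point): Centre of the top of the round boss, 36 mm in diameter, on the flanged lid of the wide steel cell (lid 68 mm in diameter), 113.5 mm above the table. The cell is fixed on the carrier; a narrower, lower cell (lid 36 mm in diameter, top 95 mm above the table) stands 85 mm beside it toward the press's -y and is not to be clamped.
- handle (a point): Grip point of the carrier's handle: an upright black round post, 24 to 26 mm in diameter, its foot 50 mm, this point 90 mm and its top 110 mm above the table. It is fixed on the carrier, 105 mm in front (press -x) of the boss, so it moves with the cell. Grip it from above at any yaw.
- xslide (a joint): Travel in m of the carrier along the press's x (away from the robot), 0 to 0.09. Starts between 0.005 and 0.04; the wide cell is in line at 0.065. The slide never turns; friction about 2.5 N; it stays where it is left.
- carrier (a joint): Travel in m of the carrier along the press's y (to the left), -0.05 to 0.05; starts between -0.045 and 0.045; the wide cell is in line at -0.03. Friction about 2.5 N; it stays where it is left.
- bottle: Bystander: brown glass bottle, 72 mm in diameter, 165 mm tall; origin at the centre of its underside.
- jar: Bystander: low lidded glass jar, 60 mm in diameter, 70 mm tall; origin at the centre of its underside.
- beaker: Bystander: open glass beaker, 80 mm in diameter, 100 mm tall; origin at the centre of its underside.
- mortar: Bystander: white ceramic bowl, 100 mm in diameter, 55 mm tall; origin at the centre of its underside.
- spatula: Bystander: steel spatula, 190 mm long, lying on the table along its own x.
- flask: Bystander: round glass flask on a cork ring, 90 mm in diameter, 148 mm tall; origin at the centre of its underside.
- vial: Bystander: white plastic bottle, 44 mm in diameter, 90 mm tall, standing on the front right corner of the press's base plate, clear of the carrier's travel; origin at the centre of its underside.

How it is judged (in metres and radians):
On the way, in this order (a step that is already met when the one before it is completed fails the run):
1. the wide cell's boss is under the foot (centres within 6 mm seen from above) while the screw is not yet tightened (horizontal distance between cell_boss and foot below 0.006 m and value of joint screw below 4 rad), for 0.3 s.
2. the screw is turned down to its stop with the boss still under the foot (horizontal distance between cell_boss and foot below 0.006 m and value of joint screw above 4.85 rad), for 0.2 s.
At the end, for the whole second after the job is handed in: The screw is within 0.15 rad of its stop (joint screw above 4.85), the wide cell's boss is within 6 mm of the screw's axis seen from above, and screw and carrier are at rest (all of step 2 and velocity of joint screw between -0.05 and 0.05 rad/s and velocity of joint xslide between -0.005 and 0.005 m/s and velocity of joint carrier between -0.005 and 0.005 m/s); the robot touches nothing.
It fails at once if a bystander is shoved by more than 40 mm (distance of any of bottle, jar, beaker, mortar, spatula, flask, vial from where it was at the start of the episode above 0.04 m).
It fails at once if a standing bystander is knocked over (angle between any of bottle, jar, beaker, mortar, flask, vial's own z axis and vertical above 0.5 rad).
It also fails if it takes over 64 s, if anything falls off the work surface, if the arm or the gripper's body presses on something with over 40 N, if the wrist force passes 120 N, or if a joint passes its speed limit or range.

## Robot

A 7-joint arm with a two-finger parallel gripper is mounted at the origin on the work surface. World frame = base frame: x ahead of the robot, y to its left, z up, the work surface at z = 0. Lengths are in m, angles in degrees, forces in N, time in s.
With the tool pointing down it reaches from about 0.35 to 0.9 m from the base axis. Payload 7.2 kg.
Tool frame: the origin (TCP) lies between the finger pads; the fingertips stand env.tip_reach ahead of it and the grasp point (between the pads) lies 5 mm behind it (env.tip_reach is the distance from the TCP to the fingertips, in m); x points along the fingers, z is the direction in which the jaws open and shut, and the axes are right-handed (so a half turn about x gives the same grasp; the last joint's range is limited). The gripper opens to 88 mm and grips with 3 to 60 N. Pads are 20 mm wide; open, the fingers measure 115 mm over their backs; the gripper's body (75 mm by 178 mm) begins 61 mm behind the grasp point.
Start: joints at [-73.407, 23.554, -0.728, 91.456, 0.321, 64.991, -4.71], TCP at [0.219, 0.585, 0.204] pointing down, gripper open.
Joint ranges: [-169.25, 169.25], [-16.82, 113.86], [-84.01, 82.57], [7.8, 145.47], [-59.2, 239.2], [7.22, 106.19], [-163.78, 163.78]. Speed limits (degrees/s): [136.94, 136.94, 172.46, 172.46, 180, 180, 180].

## Interface

Orientations are given as [roll, pitch, yaw] about the fixed x, y, z axes, in that order (R = Rz(yaw) Ry(pitch) Rx(roll)).
In Python, from plant import env, read_camera, camera_params, order, look_for, place_of gives the robot as it stands.
- The arm moves only by the shell command python3 -m creep 'ROWS' [FORCE]. ROWS is JSON, a list of rows, each a list of 3 entries, a list of its own where there are three numbers: the gripper command: -1 is fully open, 1 is shut, values between are in proportion, then the shift along the tool's x, y, z in mm, then the turn about the tool's x in degrees. In form: [[gripper, [x, y, z], spin], ...]. A call has 1 to 8 rows; each row shifts and turns the commanded pose from where the row before left it, along the tool's axes as they then stand; what a row does not reach is not made up. A row lasts 1/12 s, in which the tool goes at most 41.7 mm and 7.16 degrees, less where a joint would pass 70% of its speed; a pose out of reach is approached as far as the arm can. A call with a gripper value outside its range is refused whole. The fingers move at their own pace and stop on an object; FORCE is the grip in N (left out, the last holds). Time passes only in rows, so rows that do not move let the fingers close. It gives the time, the measured TCP pose, the force and the opening at its end, in the units of the state.
- env.observe(): the state, without advancing time (a new reading comes with each control period).
- read_camera(name): name is "side" or "top" or "wrist"; returns (picture, depth): 420x560x3 uint8, red, green, blue; 420x560 float32, m along the optical axis (not along the pixel's ray), 0 where there is no reading.
- camera_params(name): a dict with "vfov" (degrees; the focal length in pixels is half the picture's height over the tangent of half this angle, whatever the lens; pixels are square), "cx", "cy" (the principal point, pixels), "camera_from_world" (4x4, takes a point from world to camera coordinates); the wrist camera has in their place "tool_from_camera" (4x4, takes a point from camera to tool coordinates, whose origin is the TCP and whose axes are the tool frame's). Camera axes: x right, y down, z forward; pixel columns grow to the right and rows downward; lengths in m; the calibration is good to about 2 mm. A picture is of the moment at which its call begins: read the wrist's pose just before it. camera_params takes no time and is no camera call.
- order.job_done(): hands the job in, once; it reports no verdict.
Trained networks look in the newest picture that a camera, given by its name, has taken for a name from the list of things; names that differ only in an ending like _2 or _b are one class to them, and where a whole thing is asked for, a point or a joint stands for the part that bears it (a point fixed in the world has none). Each returns a list of dicts, best first, with "score" (0 to 1); they miss things now and then, are a little off and sometimes report something else, mostly with a low value. They report only what shows in the picture. A call takes as long as a camera call.
- look_for(target, camera): "bbox" ([centre column, centre row, width, height] in pixels, round what is visible of it).
- place_of(target, camera): "uv" ([column, row] in pixels: a listed point, or the origin of a listed thing).
The state is a dict: "clock": time; "joint_pos": joint angles; "joint_vel": joint speeds; "effort": joint torques, N m; "tool_pos": TCP position; "tcp_rot": TCP orientation; "ft_force": force on the tool from outside, world axes, zero at the start; "moment": the same for the moment, N m; "grip_width": opening from 0.0 (shut) to 1.0 (fully open).
Only numpy, scipy, OpenCV 4.12 (cv2) and the standard library are available. Lean on these libraries where they do the work, as an engineer would, in place of code of your own. Each camera call takes 0.05 s, during which the arm holds its last target. There are 200 camera calls.

## Working session

There is one attempt and no reset: what is moved stays moved. The work goes in short steps, Python scripts to look and compute and a shell command to move; the robot and the scene stay as the last step left them, time stands still between calls to the robot, and variables do not carry over. Pictures are saved under pics/ and viewed, about 8 in all and at most 12, crops included, and the job is handed in when it is done.

```bash
ls; mkdir -p pics
cat > h.py <<'E'
import numpy as np, cv2
from plant import env, read_camera, camera_params, order, look_for, place_of
from scipy.spatial.transform import Rotation as R
def tool():
    s=env.observe(); T=np.eye(4); T[:3,:3]=R.from_euler('xyz',s['tcp_rot'],degrees=True).as_matrix(); T[:3,3]=s['tool_pos']; return T
def ray(cam,uv,T=None):
    p=camera_params(cam); f=210/np.tan(np.radians(p['vfov']/2))
    d=np.array([(uv[0]-p['cx'])/f,(uv[1]-p['cy'])/f,1,])
    W=(T@p['tool_from_camera']) if cam=='wrist' else np.linalg.inv(p['camera_from_world'])
    return W[:3,3],W[:3,:3]@d
def tri(rays):
    A=np.zeros((3,3));b=np.zeros(3)
    for o,d in rays:
        d=d/np.linalg.norm(d);P=np.eye(3)-np.outer(d,d);A+=P;b+=P@o
    x=np.linalg.solve(A,b)
    return x,[np.linalg.norm(np.cross(x-o,d/np.linalg.norm(d))) for o,d in rays]
def atz(cam,uv,z,T=None):
    o,d=ray(cam,uv,T);return o+d*(z-o[2])/d[2]
E
python3 - <<'E'
from h import *
print(env.observe(),env.tip_reach)
ims={}
for c in('side','top','wrist'):
    im,d=read_camera(c); cv2.imwrite(f'pics/{c}0.png',im[...,::-1]); ims[c]=d
    p=camera_params(c); print(c,p['vfov'],p['cx'],p['cy'])
T=tool()
for n in['knob','foot','cell_boss','handle','press','bottle','jar','beaker','mortar','flask','vial','spatula']:
    rs=[]
    for c in('side','top'):
        r=place_of(n,c)
        if r:
            u=r[0]['uv'];z=ims[c][int(np.clip(u[1],0,419)),int(np.clip(u[0],0,559))]
            o,dd=ray(c,u);print(n,c,np.round(u,1),round(r[0]['score'],2),np.round(o+dd*z,3));rs.append((o,dd))
    if len(rs)==2: x,e=tri(rs);print('   tri',np.round(x,4),np.round(e,4))
E
```

```text
pics
{'clock': 0.0, 'joint_pos': array([-73.40730224,  23.60175415,  -0.72742736,  91.50459822,
         0.3228338 ,  64.98785606,  -4.70974752]), 'joint_vel': array([-0.0187071 ,  0.10139508, -0.05888397,  0.0008156 , -0.00074176,
        0.00043047, -0.02434187]), 'effort': array([-7.69258222e-04, -5.87948048e+01,  6.41479399e-01, -2.91081709e+01,
       -5.38913417e-02,  1.81828294e-02,  1.60519107e-04]), 'tool_pos': array([0.21875807, 0.58489957, 0.20298637]), 'tcp_rot': array([-174.60711671,   89.90782599, -105.10600964]), 'ft_force': array([ 0.01585311, -0.23044068, -0.26736318]), 'moment': array([0.01103252, 0.01510774, 0.00533498]), 'grip_width': 1.0015558896009373} 0.014
side 49.52421400069485 280.1201767592862 207.48775415692407
top 51.3444221611466 280.6909926503746 204.58665360631082
wrist 59.797911824691255 281.8952620408423 208.43205336990798
knob side [294.6 161.3] 0.83 [0.62  0.036 0.238]
knob top [270.8 165.5] 0.63 [0.636 0.053 0.252]
   tri [0.6395 0.0543 0.2252] [0.0018 0.0018]
foot side [292.  200.1] 0.86 [0.631 0.055 0.127]
cell_boss side [226.4 211.8] 0.32 [0.57
[... 566 characters left out ...]
[198.4 222.6] 0.72 [0.485 0.249 0.028]
jar top [147.3 227.4] 0.78 [0.511 0.345 0.071]
   tri [ 0.5291  0.3705 -0.0518] [0.0188 0.0188]
beaker side [296.2 284.1] 0.7 [ 0.504 -0.102  0.046]
beaker top [365.6 178. ] 0.67 [ 0.654 -0.186  0.005]
   tri [ 0.5781 -0.1331  0.0532] [0.0787 0.0787]
mortar side [341.  321.5] 0.76 [ 0.494 -0.237  0.052]
mortar top [367.9 226.9] 0.95 [ 0.529 -0.192  0.008]
   tri [ 0.5331 -0.1988 -0.0058] [0.0052 0.0052]
flask top [181.5 233.9] 0.76 [0.497 0.257 0.102]
vial side [336.6 323. ] 0.72 [ 0.491 -0.23   0.044]
vial top [327.7 232.3] 0.77 [ 0.511 -0.082  0.086]
   tri [ 0.5443 -0.1302 -0.0724] [0.0424 0.0424]
spatula side [386.2 335. ] 0.6 [ 0.559 -0.295  0.017]
```

```bash
python3 -c "
import cv2,numpy as np
a=[cv2.imread(f'pics/{c}0.png') for c in('side','top')]
cv2.imwrite('pics/m0.png',np.vstack([a[0],a[1]])[:, :]) 
cv2.imwrite('pics/m0.png',cv2.resize(cv2.imread('pics/m0.png'),(400,600)))"
```

```text
(no output)
```

View pics/top0.png

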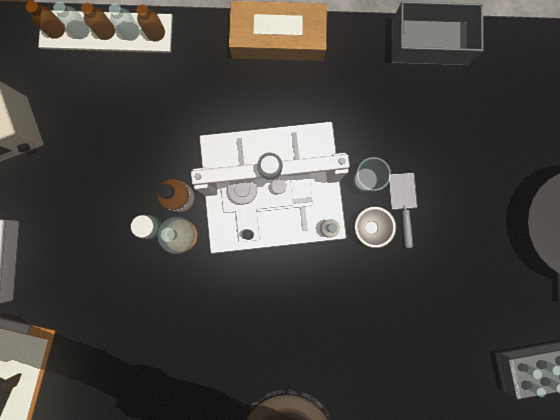

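View pics/side0.png

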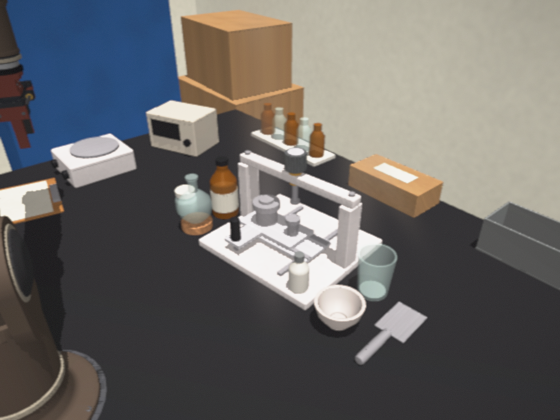

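The top view shows the press turned slightly counter-clockwise, with its beam running from (197,178) to (344,160) and the knob at (270,166). The handle is at (247,233), the wide cell at (240,190) and the vial at (330,229). The side view agrees. The bottle and flask stand left of the press, the beaker and mortar right of it.

Run:
```python
from h import *
im,d=read_camera('top')
# beam/plate edge directions: white plate corners by mask
p=camera_params('top');f=210/np.tan(np.radians(p['vfov']/2));W=np.linalg.inv(p['camera_from_world'])
v,u=np.mgrid[:420,:560]
P=np.stack([(u-p['cx'])/f*d,(v-p['cy'])/f*d,d],-1)@W[:3,:3].T+W[:3,3]
roi=(u>185)&(u<355)&(v>115)&(v<258)&(im.min(-1)>150)
base=roi&(abs(P[...,2]-.02)<.008); beam=roi&(abs(P[...,2]-.197)<.008)
for n,m in(('base',base),('beam',beam)):
    q=P[m][:,:2].astype(np.float32); c,s,a=cv2.minAreaRect(q);print(n,len(q),c,s,a, P[m][:,2].mean())
T=tool();print(np.round(T,3))
kn=np.array([.6395,.0543])
b=atz('top',[239.8,189.8],.1135);print('boss',b)
for z in(.05,.09,.1135): print('handle',z,atz('top',[246.4,231],z))
c=place_of('foot','side');print(c[:2],tri([ray('side',c[0]['uv']),(np.array([.6395,.0543,0]),np.array([0,0,1.]))]))
```

```text
base 9061 (0.6246825456619263, 0.05340728163719177) (0.298770934343338, 0.3391733169555664) 7.781686782836914 0.020530175682052978
beam 1760 (0.6396478414535522, 0.05558016896247864) (0.030290616676211357, 0.3344631493091583) 7.903828144073486 0.197339781891067
[[-0.    -0.937  0.35   0.219]
 [-0.     0.35   0.937  0.585]
 [-1.     0.    -0.     0.204]
 [ 0.     0.     0.     1.   ]]
boss [0.60188403 0.12496139 0.1135    ]
handle 0.05 [0.50913264 0.11117048 0.05      ]
handle 0.09 [0.50830518 0.10832129 0.09      ]
handle 0.1135 [0.50781905 0.10664739 0.1135    ]
[{'uv': [292.0, 200.1], 'score': 0.86}] (array([0.63709618, 0.0564674 , 0.12349487]), [np.float64(0.0032366568611458067), np.float64(0.0032366568611455985)])
```

```bash
python3 -m creep '[[-1,[-3,-30,-26],0],[-1,[-3,-30,-26],0],[-1,[-3,-30,-26],0],[-1,[-3,-30,-26],0],[-1,[-3,-30,-26],0],[-1,[-3,-30,-26],0],[-1,[-3,-30,-26],0],[-1,[-3,-30,-26],0]]' && python3 -m creep '[[-1,[0,-30,-25],0],[-1,[0,-30,-25],0],[-1,[0,-30,-25],0],[-1,[0,-30,-25],0],[-1,[0,0,0],-7.1],[-1,[0,0,0],-7.1],[-1,[0,0,0],-7.1],[-1,[0,0,0],-7]]'
python3 - <<'E'
from h import *
T=tool();im,d=read_camera('wrist');cv2.imwrite('pics/w1.png',im[...,::-1])
print(np.round(T,4),camera_params('wrist')['tool_from_camera'].round(3))
for n in('handle','cell_boss','knob','foot'):
    r=place_of(n,'wrist')
    if r:
        t=r[0]['uv'];print(n,r[0]['score'],t,[np.round(atz('wrist',t,z,T),4) for z in(.09,.1135,.22)])
p=camera_params('wrist');f=210/np.tan(np.radians(p['vfov']/2));W=T@p['tool_from_camera']
v,u=np.mgrid[:420,:560]
P=np.stack([(u-p['cx'])/f*d,(v-p['cy'])/f*d,d],-1)@W[:3,:3].T+W[:3,3]
m=(d>0)&(abs(P[...,2]-.11)<.005)&(im.max(-1)<80)&(abs(P[...,1]-.11)<.04)&(abs(P[...,0]-.5)<.04)
print(m.sum(),P[m].mean(0),P[m].min(0),P[m].max(0),'px',u[m].mean(),v[m].mean())
E
```

```text
clock: 2.12
tool_pos: [0.3715, 0.3048, 0.2283]
tcp_rot: [-10.2, 90.0, 59.3]
ft_force: [1.0, 0.9, -0.0]
grip_width: 1.0
clock: 2.78
tool_pos: [0.4484, 0.1706, 0.228]
tcp_rot: [-53.4, 90.0, 44.8]
ft_force: [-0.4, -0.9, -0.3]
grip_width: 1.0
[[ 2.000e-04 -9.900e-01 -1.411e-01  4.484e-01]
 [ 2.000e-04 -1.411e-01  9.900e-01  1.706e-01]
 [-1.000e+00 -3.000e-04  2.000e-04  2.280e-01]
 [ 0.000e+00  0.000e+00  0.000e+00  1.000e+00]] [[-0.001 -0.284  0.959 -0.182]
 [-0.    -0.959 -0.284  0.078]
 [ 1.    -0.001  0.001 -0.   ]
 [ 0.     0.     0.     1.   ]]
handle 0.59 [205.3, 236.4] [array([0.5015, 0.1059, 0.09  ]), array([0.4919, 0.1098, 0.1135]), array([0.4483, 0.1275, 0.22  ])]
cell_boss 0.73 [206.0, 343.7] [array([0.6186, 0.1162, 0.09  ]), array([0.6004, 0.1193, 0.1135]), array([0.5178, 0.1336, 0.22  ])]
427 [0.49803251 0.1079111  0.10814035] [0.48778942 0.09826109 0.10502621] [0.50958872 0.11755289 0.1118502 ] px 203.807962529274 240.3887587822014
```

View pics/w1.png

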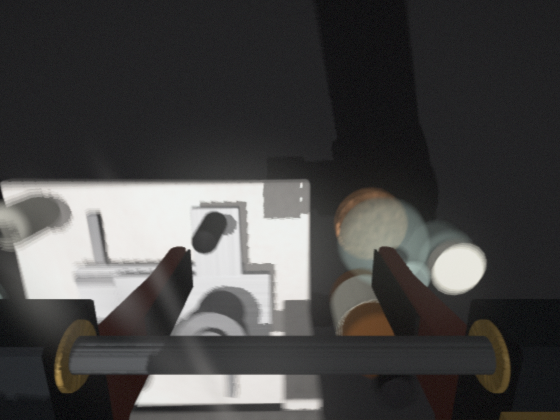

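The post's top is at about (203,243). Its depth gives (0.498, 0.108, 0.108), which agrees with the boss position minus 105 mm. I'll move over it, go down and grip.

```bash
python3 -m creep '[[-1,[0,-20,-34],0],[-1,[0,-21,-34],0],[-1,[28,0,0],0],[-1,[28,0,0],0],[-1,[28,0,0],0],[-1,[28,0,0],0],[-1,[29,0,0],0],[-1,[0,0,0],0]]' 25 && python3 -m creep '[[1,[0,0,0],0],[1,[0,0,0],0],[1,[0,0,0],0],[1,[0,0,0],0],[1,[0,0,0],0],[1,[0,0,0],0]]' 25
python3 - <<'E'
from h import *
print(tool().round(4)); read_camera('top');r=place_of('cell_boss','top');print(r[:2],[atz('top',a['uv'],.1135) for a in r[:1]])
r=place_of('handle','top');print(r[:2])
E
```

```text
clock: 3.7
tool_pos: [0.4948, 0.1084, 0.0824]
tcp_rot: [103.5, 89.6, -158.8]
ft_force: [-0.5, 0.7, 0.2]
grip_width: 0.998
clock: 4.2
tool_pos: [0.4986, 0.1093, 0.0878]
tcp_rot: [-72.9, 89.9, 24.8]
ft_force: [-0.2, -0.3, -0.1]
grip_width: 0.582
[[ 1.500e-03 -9.908e-01 -1.356e-01  4.986e-01]
 [ 7.000e-04 -1.356e-01  9.908e-01  1.093e-01]
 [-1.000e+00 -1.600e-03  5.000e-04  8.780e-02]
 [ 0.000e+00  0.000e+00  0.000e+00  1.000e+00]]
[{'uv': [241.2, 191.9], 'score': 0.97}, {'uv': [403.1, 211.4], 'score': 0.41}] [array([0.59712214, 0.12158051, 0.1135    ])]
[]
```

```bash
python3 -m creep '[[1,[0,0,0],0],[1,[0,0,0],0],[1,[0,0,0],0],[1,[0,0,0],0],[1,[0,0,0],0],[1,[0,0,0],0]]' 25
```

```text
clock: 4.85
tool_pos: [0.4981, 0.1086, 0.0868]
tcp_rot: [165.1, 90.0, -97.2]
ft_force: [-0.5, -1.7, -0.8]
grip_width: 0.21
```

```bash
python3 -m creep '[[1,[0,0,0],0],[1,[0,0,0],0],[1,[0,0,0],0]]' 25
python3 - <<'E'
from h import *
im,d=read_camera('wrist');cv2.imwrite('pics/w2.png',im[...,::-1]);print(tool().round(4))
E
```

```text
clock: 5.1
tool_pos: [0.4981, 0.1089, 0.0868]
tcp_rot: [166.0, 90.0, -96.2]
ft_force: [0.1, -1.9, -1.3]
grip_width: 0.212
[[-1.000e-04 -9.908e-01 -1.356e-01  4.981e-01]
 [-1.000e-04 -1.356e-01  9.908e-01  1.090e-01]
 [-1.000e+00  1.000e-04 -0.000e+00  8.680e-02]
 [ 0.000e+00  0.000e+00  0.000e+00  1.000e+00]]
```

View pics/w2.png

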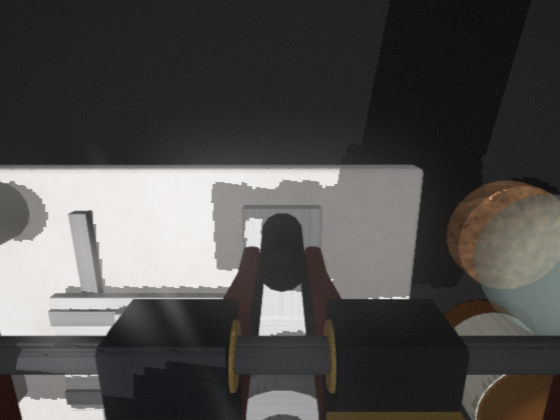

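Run:
```python
from h import *
T=tool();im,d=read_camera('wrist')
p=camera_params('wrist');f=210/np.tan(np.radians(p['vfov']/2));W=T@p['tool_from_camera']
v,u=np.mgrid[:420,:560]
Pt=np.stack([(u-p['cx'])/f*d,(v-p['cy'])/f*d,d],-1)@p['tool_from_camera'][:3,:3].T+p['tool_from_camera'][:3,3]
for r in range(205,345,8): print(r,d[r,283].round(3),(Pt[r,283]*1e3).round(1),im[r,283])
m=(d>0)&(u>255)&(u<310)&(v>200)&(v<300)&(abs(Pt[...,0]+.023)<.004)
q=Pt[m]*1e3;print(m.sum(),q.min(0),q.max(0),q.mean(0))
```

```text
205 0.235 [44.1 13.9  0.6] [105 103 103]
213 0.227 [35.  11.3  0.6] [84 82 83]
221 0.212 [19.  11.4  0.5] [46 44 44]
229 0.2 [ 6.5 11.   0.4] [48 47 45]
237 0.189 [-4.4 10.5  0.4] [45 43 43]
245 0.178 [-16.1  10.8   0.3] [44 43 42]
253 0.175 [-20.    8.3   0.3] [47 47 46]
261 0.174 [-22.1   5.1   0.3] [44 43 44]
269 0.174 [-23.2   1.5   0.3] [44 43 42]
277 0.175 [-23.6  -2.6   0.3] [45 44 45]
285 0.177 [-22.2  -7.6   0.3] [45 46 45]
293 0.244 [ 36.4 -45.1   0.6] [222 223 223]
301 0.246 [ 36.4 -51.1   0.6] [221 221 221]
309 0.247 [ 36.1 -57.1   0.6] [220 220 221]
317 0.249 [ 35.8 -63.1   0.6] [230 231 233]
325 0.25 [ 35.3 -69.    0.6] [221 221 221]
333 0.253 [ 36.  -75.9   0.6] [125 124 126]
341 0.078 [-1.152e+02  2.930e+01 -1.000e-01] [54 54 54]
1597 [-26.97853799 -12.39906665 -12.51338733] [-19.00604869  12.21525522  12.69206242] [-21.70779614   0.83184315  -0.35267228]
```

The post is centred between the pads: 25 mm across, less than 1 mm off in tool y and z. The move needed is tool z −73 and tool y −28.

```bash
python3 -m creep '[[1,[0,0,-10],0],[1,[0,0,-14],0],[1,[0,0,-14],0],[1,[0,0,-14],0],[1,[0,0,-13],0],[1,[0,0,-8],0],[1,[0,-6,0],0],[1,[0,-8,0],0]]' 25 && python3 -m creep '[[1,[0,-8,0],0],[1,[0,-6,0],0],[1,[0,0,0],0],[1,[0,0,0],0],[1,[0,0,0],0]]' 25
python3 - <<'E'
from h import *
T=tool();print(T.round(4)); ax=np.array([.6396,.055]);px=np.array([.9907,.1357]);py=np.array([-.1357,.9907])
h=T[:2,3]-ax;print('handle press',h@px,h@py)
im,d=read_camera('side');cv2.imwrite('pics/s2.png',cv2.resize(im[150:290,200:400,::-1],None,fx=4,fy=4,interpolation=3))
for n in('foot','cell_boss','handle','knob'):
    print(n,place_of(n,'side')[:1])
read_camera('top')
for n in('cell_boss','handle','knob'):
    print(n,place_of(n,'top')[:1])
# predicted pixel of boss, foot in side
p=camera_params('side');f=210/np.tan(np.radians(p['vfov']/2))
b=T[:2,3]+.105*px
for q in([*ax,.1135],[*ax,.119],[*b,.1135]):
    c=p['camera_from_world']@np.array([*q,1]);print(c[:2]/c[2]*f+[p['cx'],p['cy']])
E
```

```text
clock: 5.87
tool_pos: [0.5239, 0.0373, 0.0897]
tcp_rot: [-85.4, 89.7, 12.3]
ft_force: [-3.1, -2.9, 21.4]
grip_width: 0.004
clock: 6.28
tool_pos: [0.54, 0.04, 0.0899]
tcp_rot: [-90.1, 89.5, 7.6]
ft_force: [3.5, -2.1, 16.4]
grip_width: 0.004
[[ 0.0086 -0.9908 -0.1352  0.54  ]
 [ 0.0011 -0.1352  0.9908  0.04  ]
 [-1.     -0.0086 -0.      0.0899]
 [ 0.      0.      0.      1.    ]]
handle press -0.10073902158268427 -0.001352854100557897
foot [{'uv': [184.5, 213.0], 'score': 0.56}]
cell_boss [{'uv': [299.8, 202.6], 'score': 0.93}]
handle [{'uv': [268.9, 230.4], 'score': 0.79}]
knob [{'uv': [296.3, 159.2], 'score': 0.61}]
cell_boss [{'uv': [271.7, 172.7], 'score': 0.66}]
handle [{'uv': [181.0, 234.7], 'score': 0.36}]
knob [{'uv': [270.5, 170.0], 'score': 0.95}]
[294.52066982 203.62134215]
[294.55366786 201.63547236]
[296.11410379 203.11966092]
```

View pics/s2.png

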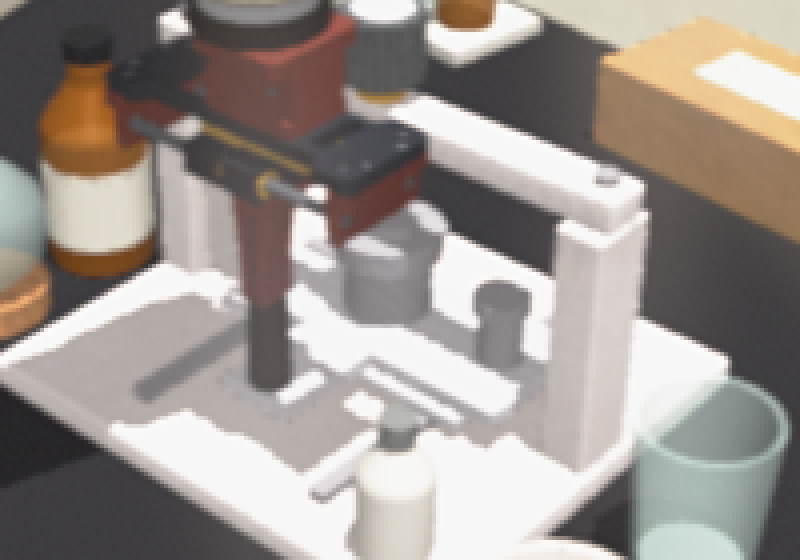

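The gripper has shut fully, to 0.004, so the post slipped out partway. I'll look before moving again.

Run:
```python
from h import *
T=tool();im,d=read_camera('wrist');cv2.imwrite('pics/w3.png',im[...,::-1]);print(env.observe())
p=camera_params('wrist');f=210/np.tan(np.radians(p['vfov']/2))
v,u=np.mgrid[:420,:560]
Pt=np.stack([(u-p['cx'])/f*d,(v-p['cy'])/f*d,d],-1)@p['tool_from_camera'][:3,:3].T+p['tool_from_camera'][:3,3]
for r in range(205,345,8): print(r,d[r,283].round(3),(Pt[r,283]*1e3).round(1),im[r,283])
```

```text
{'clock': 6.7833, 'joint_pos': array([-21.30793634,  22.93122162,  15.1878575 , 111.22925965,
        -8.11720483,  46.34386594,  96.06925396]), 'joint_vel': array([-0.00657191, -0.04534944, -0.03866839, -0.02102148, -0.01449962,
       -0.08178866, -0.00111903]), 'effort': array([-1.13668967e+00, -4.16586792e+01,  1.74158480e+00, -1.63092595e+01,
       -4.89331149e-01,  1.00062277e+00,  3.01561297e-03]), 'tool_pos': array([0.53994631, 0.0399827 , 0.08995292]), 'tcp_rot': array([-89.9436023 ,  89.49686265,   7.82506524]), 'ft_force': array([ 1.83589049, -1.03070852, 15.87393323]), 'moment': array([-0.42288926, -0.63730092,  0.02195276]), 'grip_width': 0.003911129989946426}
205 0.23 [39.3 15.2  0.6] [104 103 103]
213 0.223 [30.9 12.6  0.5] [56 55 53]
221 0.209 [16.6 12.2  0.5] [54 53 52]
229 0.197 [ 4.1 11.8  0.4] [48 48 47]
237 0.187 [-6.2 11.2  0.4] [47 45 44]
245 0.178 [-16.1  10.8   0.3] [42 41 40]
253 0.171 [-23.7   9.9   0.3] [43 43 43]
261 0.162 [-32.7   9.9   0.3] [39 40 39]
269 0.155 [-40.7   9.9   0.2] [43 40 40]
277 0.148 [-47.7   9.8   0.2] [37 35 37]
285 0.141 [-54.5   9.9   0.2] [38 38 36]
293 0.135 [-61.3  10.2   0.2] [80 80 81]
301 0.131 [-65.8   9.6   0.1] [78 79 78]
309 0.125 [-71.5   9.9   0.1] [76 76 75]
317 0.12 [-76.7  10.1   0.1] [77 77 79]
325 0.122 [-76.2   6.7   0.1] [79 79 80]
333 0.122 [-76.4   3.8   0.1] [40 41 39]
341 0.078 [-1.15e+02  2.92e+01 -1.00e-01] [36 36 37]
```

View pics/w3.png

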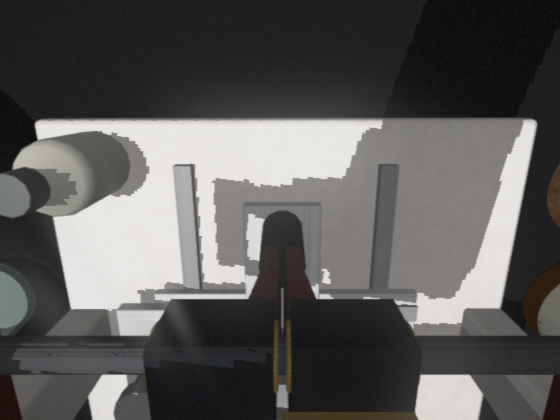

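The fingers have sunk into the post (shut while still level with it), so 25 N was too much for it. I'll lift straight out, reopen and remeasure.

```bash
python3 -m creep '[[1,[-8,0,0],0],[1,[-15,0,0],0],[1,[-20,0,0],0],[1,[-20,0,0],0],[-1,[-20,25,0],0],[-1,[-20,25,0],0],[-1,[0,0,0],0],[-1,[0,0,0],0]]' 5
python3 - <<'E'
from h import *
T=tool();im,d=read_camera('wrist');print(T.round(4))
p=camera_params('wrist');f=210/np.tan(np.radians(p['vfov']/2));W=T@p['tool_from_camera']
v,u=np.mgrid[:420,:560]
P=np.stack([(u-p['cx'])/f*d,(v-p['cy'])/f*d,d],-1)@W[:3,:3].T+W[:3,3]
ax=np.array([.6396,.055]);px=np.array([.9907,.1357]);py=np.array([-.1357,.9907])
m=(d>0)&(abs(P[...,2]-.11)<.0025)&(im.max(-1)<80)&(abs(P[...,1]-.04)<.04)&(abs(P[...,0]-.53)<.04)
q=P[m];h=(q[:,:2]-ax);a,b=h@px,h@py
print(m.sum(),q[:,2].mean(),[(s.min(),s.max(),s.mean()) for s in(a,b)],v[m].min(),v[m].max())
im,d=read_camera('side');cv2.imwrite('pics/s3.png',cv2.resize(im[140:280,220:400,::-1],None,fx=4,fy=4,interpolation=3))
for n in('foot','cell_boss','handle','knob'): print(n,place_of(n,'side')[:1])
read_camera('top')
for n in('cell_boss','handle','knob'): print(n,place_of(n,'top')[:1])
E
```

```text
clock: 7.45
tool_pos: [0.4862, 0.0337, 0.1912]
tcp_rot: [-64.6, 89.8, 33.2]
ft_force: [1.0, 0.5, -1.0]
grip_width: 0.27
[[ 0.0025 -0.9907 -0.1359  0.4862]
 [ 0.0016 -0.1359  0.9907  0.0337]
 [-1.     -0.0027  0.0013  0.1912]
 [ 0.      0.      0.      1.    ]]
377 0.10878216815729254 [(np.float64(-0.11283231521537215), np.float64(-0.09176466738634445), np.float64(-0.10172972483848307)), (np.float64(-0.012089635159434965), np.float64(0.0086737478201609), np.float64(-0.0016916125483789667))] 259 283
foot [{'uv': [293.6, 201.5], 'score': 0.64}]
cell_boss [{'uv': [296.2, 204.8], 'score': 0.61}]
handle [{'uv': [266.7, 225.5], 'score': 0.92}]
knob [{'uv': [295.4, 163.7], 'score': 0.86}]
cell_boss []
handle [{'uv': [274.2, 218.4], 'score': 0.62}]
knob [{'uv': [271.1, 167.5], 'score': 0.98}]
```

View pics/s3.png

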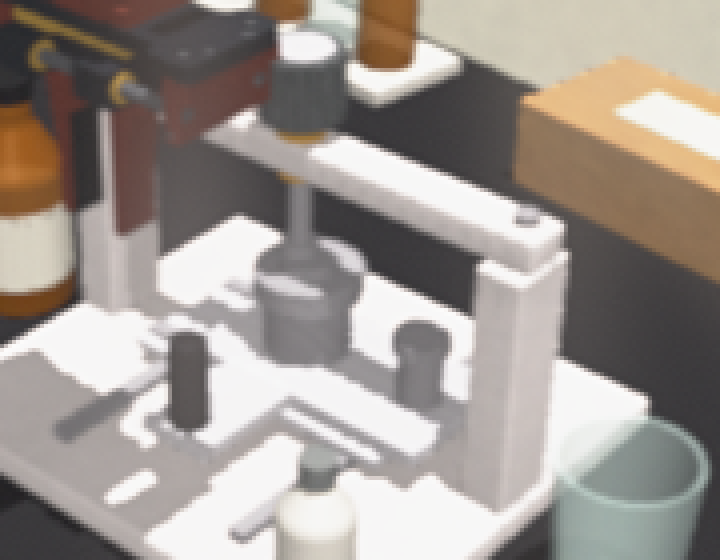

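The carrier moved with the post. The wide cell (boss near (305,262) in the crop) is nearly under the foot, and everything else is standing. The post measures (−0.102, −0.002) in the press frame, about 3 mm too far in x. I'll measure the knob with the wrist camera before correcting.

```bash
python3 -m creep '[[-1,[-38,0,0],0],[-1,[-38,0,0],0],[-1,[-34,0,0],0],[-1,[0,-38,0],0],[-1,[0,-38,0],0],[-1,[0,-34,0],0],[-1,[0,0,0],0],[-1,[0,0,0],0]]' 5
python3 - <<'E'
from h import *
T=tool();im,d=read_camera('wrist');cv2.imwrite('pics/w4.png',im[...,::-1]);print(T.round(4),env.observe()['grip_width'])
r=place_of('knob','wrist');print(r[:2])
p=camera_params('wrist');f=210/np.tan(np.radians(p['vfov']/2));W=T@p['tool_from_camera']
v,u=np.mgrid[:420,:560]
P=np.stack([(u-p['cx'])/f*d,(v-p['cy'])/f*d,d],-1)@W[:3,:3].T+W[:3,3]
ax=np.array([.6396,.055]);px=np.array([.9907,.1357]);py=np.array([-.1357,.9907])
h=P[...,:2]-ax;a,b=h@px,h@py
near=(d>0)&(abs(a)<.045)&(abs(b)<.045)&(P[...,2]>.225)&(P[...,2]<.265)
zt=np.percentile(P[near][:,2],95) if near.any() else 0
m=near&(abs(P[...,2]-zt)<.006);print(m.sum(),zt)
if m.any():
  for s in(a[m],b[m]): print(np.percentile(s,[1,50,99]).round(4),s.mean())
  print(cv2.minEnclosingCircle(np.stack([a[m],b[m]],1).astype(np.float32)))
m=(d>0)&(abs(P[...,2]-.197)<.006)&(abs(a)<.04)&(abs(b)<.1)
if m.any(): print('beam a',np.percentile(a[m],[1,99]))
E
```

```text
clock: 8.62
tool_pos: [0.5959, 0.0489, 0.2981]
tcp_rot: [111.4, 89.8, -150.8]
ft_force: [-0.5, 0.0, 0.0]
grip_width: 1.0
[[-0.0024 -0.9907 -0.136   0.5959]
 [-0.0013 -0.136   0.9907  0.0489]
 [-1.      0.0026 -0.001   0.2981]
 [ 0.      0.      0.      1.    ]] 0.9951580530183319
[{'uv': [284.8, 267.4], 'score': 0.66}]
3695 0.2519216201259394
[-0.026  -0.0042  0.0207] -0.0038725173208496613
[-0.0225  0.0005  0.0241] 0.0007799791502223786
((-0.0017384170787408948, 0.0012359371175989509), 0.02615661919116974)
beam a [-0.01701472  0.01195895]
```

View pics/w4.png

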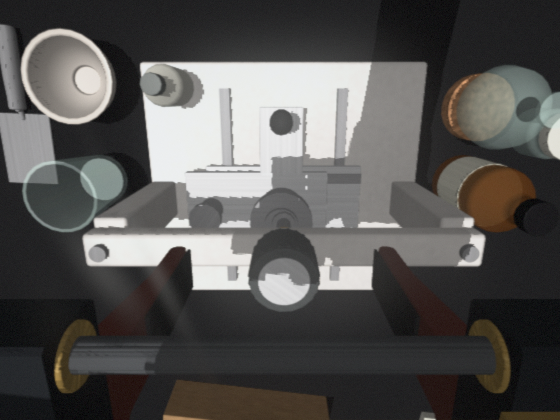

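The wrist view shows the knob top at (283,280), the post at (282,122) and the wide cell just in front of the beam. Measured with the same camera, the boss is about +5 mm in x and −2.7 mm in y from the screw axis. I'll regrip the post lightly and correct that.

```bash
python3 -m creep '[[-1,[0,29,-1],0],[-1,[0,29,0],0],[-0.1,[40,0,0],0],[-0.1,[40,0,0],0],[-0.1,[40,0,0],0],[-0.1,[40,0,0],0],[-0.1,[36,0,0],0],[-0.1,[16,0,0],0]]' 8 && python3 -m creep '[[1,[0,0,0],0],[1,[0,0,0],0],[1,[0,0,0],0],[1,[0,0,0],0],[1,[0,0,0],0],[1,[0,0,0],0],[1,[0,0,0],0]]' 8
```

```text
clock: 9.38
tool_pos: [0.5344, 0.0395, 0.0846]
tcp_rot: [88.3, 89.8, -173.9]
ft_force: [-1.1, 0.0, 0.8]
grip_width: 0.586
clock: 9.97
tool_pos: [0.5388, 0.0398, 0.0893]
tcp_rot: [-85.1, 89.9, 12.7]
ft_force: [-1.5, 0.0, 11.5]
grip_width: 0.086
```

```bash
python3 -m creep '[[1,[0,2,1],0],[1,[0,3,1.5],0],[1,[0,0,0],0],[1,[0,0,0],0],[1,[0,0,0],0]]' 5 && python3 -m creep '[[1,[-10,0,0],0],[1,[-20,0,0],0],[1,[-30,0,0],0],[-1,[-38,0,0],0],[-1,[-38,-10,0],0],[-1,[-38,-30,0],0],[-1,[-38,-22,0],0],[-1,[0,0,0],0]]' 5
cat > m.py <<'E'
from h import *
T=tool();im,d=read_camera('wrist');print(T.round(4),env.observe()['grip_width'])
p=camera_params('wrist');f=210/np.tan(np.radians(p['vfov']/2));W=T@p['tool_from_camera']
v,u=np.mgrid[:420,:560]
P=np.stack([(u-p['cx'])/f*d,(v-p['cy'])/f*d,d],-1)@W[:3,:3].T+W[:3,3]
ax=np.array([.6375,.0557]);px=np.array([.9907,.1357]);py=np.array([-.1357,.9907])
h=P[...,:2]-ax;a,b=h@px,h@py
def circ(n,m):
    q=np.stack([a[m],b[m]],1); print(n,m.sum(),P[m][:,2].mean().round(4),'mid',((np.percentile(q,1,0)+np.percentile(q,99,0))/2).round(4),'mean',q.mean(0).round(4)); 
g=d>0
circ('knobtop',g&(np.hypot(a,b)<.045)&(abs(P[...,2]-.2525)<.003))
circ('beam',g&(abs(P[...,2]-.197)<.004)&(abs(a)<.05)&(abs(b)<.13))
circ('post',g&(np.hypot(a+.1,b)<.03)&(abs(P[...,2]-.11)<.0035)&(im.max(-1)<90))
E
python3 m.py; python3 -c "
from h import *
im,d=read_camera('side')
for n in('foot','cell_boss','handle','knob'): print(n,place_of(n,'side')[:1])"
```

```text
clock: 10.38
tool_pos: [0.5348, 0.0413, 0.0898]
tcp_rot: [-93.6, 89.7, 4.2]
ft_force: [1.5, -1.2, 8.2]
grip_width: 0.063
clock: 11.05
tool_pos: [0.594, 0.0503, 0.3005]
tcp_rot: [-87.7, 89.3, 10.2]
ft_force: [-0.3, -0.4, -1.2]
grip_width: 0.348
[[ 1.190e-02 -9.906e-01 -1.365e-01  5.940e-01]
 [ 2.100e-03 -1.365e-01  9.906e-01  5.030e-02]
 [-9.999e-01 -1.200e-02  5.000e-04  3.005e-01]
 [ 0.000e+00  0.000e+00  0.000e+00  1.000e+00]] 0.3932593788604088
knobtop 2996 0.2508 mid [-0.0001  0.0001] mean [-0.0008 -0.0001]
beam 7527 0.1974 mid [-0.0008 -0.    ] mean [-0.0028  0.0002]
post 336 0.1085 mid [-0.1039 -0.0007] mean [-0.1036 -0.0005]
foot [{'uv': [290.2, 200.8], 'score': 0.69}]
cell_boss [{'uv': [297.3, 203.4], 'score': 0.73}]
handle [{'uv': [267.6, 228.4], 'score': 0.83}]
knob []
```

```bash
python3 m.py
python3 - <<'E'
from h import *
im,d=read_camera('side');cv2.imwrite('pics/s4.png',cv2.resize(im[145:235,250:350,::-1],None,fx=6,fy=6,interpolation=3))
E
```

```text
[[-2.700e-03 -9.907e-01 -1.357e-01  5.874e-01]
 [-3.000e-04 -1.357e-01  9.908e-01  4.920e-02]
 [-1.000e+00  2.700e-03  1.000e-04  2.913e-01]
 [ 0.000e+00  0.000e+00  0.000e+00  1.000e+00]] 0.6641993310709993
knobtop 3254 0.2508 mid [-0.0004 -0.0001] mean [-0.001  -0.0002]
beam 6841 0.1973 mid [-0.0007 -0.0001] mean [-0.0027 -0.0004]
post 373 0.1084 mid [-0.1029 -0.0005] mean [-0.1028 -0.0008]
```

View pics/s4.png

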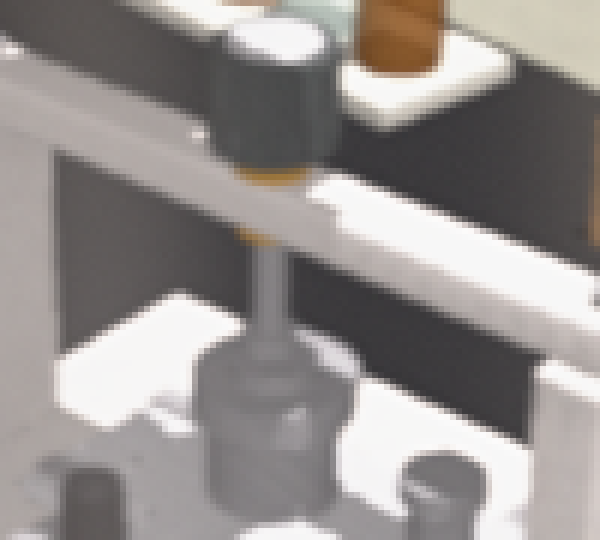

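The foot's rod (column 271) and the lid's centre (column 275) agree to within about 2 mm, and the post measures (−0.103, −0.0006) against a target of (−0.105, 0). That is inside the 6 mm limit. Next is the knob.

```bash
python3 -m creep '[[-1,[0,-25,0],0],[-1,[0,-25,0],0],[-1,[0,0,0],0],[-1,[0,0,0],0],[-1,[0,0,0],0],[-1,[0,0,0],0]]' 15; python3 -c "
from h import *
T=tool();print(T.round(4),env.observe()['grip_width'],env.observe()['joint_pos'].round(1));e=T[:2,3]-[.6373,.0557];print(e@T[:2,1:3])"
```

```text
clock: 11.95
tool_pos: [0.6374, 0.0557, 0.2925]
tcp_rot: [82.4, 90.0, -179.8]
ft_force: [0.5, -1.1, 0.0]
grip_width: 0.999
[[-7.000e-04 -9.908e-01 -1.354e-01  6.374e-01]
 [-0.000e+00 -1.354e-01  9.908e-01  5.570e-02]
 [-1.000e+00  7.000e-04  1.000e-04  2.925e-01]
 [ 0.000e+00  0.000e+00  0.000e+00  1.000e+00]] 0.9989682560780585 [-22.4  22.2  18.7  83.   -7.2  76.   94.6]
[-1.12128496e-04  2.81336803e-05]
```

Exactly over the axis. Going down 63 mm and closing.

```bash
python3 -m creep '[[-1,[25,0,0],0],[-1,[25,0,0],0],[-1,[13,0,0],0],[-1,[0,0,0],0],[1,[0,0,0],0],[1,[0,0,0],0],[1,[0,0,0],0],[1,[0,0,0],0]]' 15 && python3 -m creep '[[1,[0,0,0],0],[1,[0,0,0],0],[1,[0,0,0],0],[1,[0,0,0],0],[1,[0,0,0],0]]' 15
```

```text
clock: 12.62
tool_pos: [0.6388, 0.0561, 0.231]
tcp_rot: [-84.1, 89.9, 13.7]
ft_force: [-0.8, -0.3, -0.4]
grip_width: 0.736
clock: 13.03
tool_pos: [0.6385, 0.056, 0.23]
tcp_rot: [-91.2, 90.0, 6.6]
ft_force: [-0.4, -0.3, 3.1]
grip_width: 0.544
```

```bash
python3 -m creep '[[1,[0,0,0],3],[1,[0.2,0,0],7],[1,[0.2,0,0],7],[1,[0.2,0,0],7],[1,[0.2,0,0],7],[1,[0.2,0,0],7],[1,[0.2,0,0],7],[1,[0.2,0,0],7]]' 15; python3 -c "
from h import *
s=env.observe();print(tool().round(4),s['joint_pos'].round(1),s['ft_force'],s['moment'])"
```

```text
clock: 13.7
tool_pos: [0.6384, 0.0559, 0.2285]
tcp_rot: [-62.1, 90.0, -16.7]
ft_force: [-0.5, -1.1, 3.1]
grip_width: 0.549
[[ 5.000e-04 -7.129e-01  7.013e-01  6.384e-01]
 [-1.000e-04  7.013e-01  7.129e-01  5.590e-02]
 [-1.000e+00 -5.000e-04  2.000e-04  2.285e-01]
 [ 0.000e+00  0.000e+00  0.000e+00  1.000e+00]] [-29.8  25.7  29.5  88.8 -13.2  68.9  47.5] [-0.4716557  -1.11662294  3.11840568] [-0.16700013  0.20934427  0.1223749 ]
```

```bash
python3 -m creep '[[1,[0.2,0,0],7],[1,[0.2,0,0],7],[1,[0.2,0,0],7],[1,[0.2,0,0],7],[1,[0.2,0,0],7],[1,[0.2,0,0],7],[1,[0.2,0,0],7],[1,[0.2,0,0],7]]' 15 && python3 -m creep '[[1,[0.2,0,0],7],[1,[0.2,0,0],7],[1,[0.2,0,0],7],[1,[0.2,0,0],7],[1,[0.2,0,0],7],[1,[0.2,0,0],7],[1,[0.2,0,0],7],[1,[0.2,0,0],7]]' 15; python3 -c "
from h import *
s=env.observe();print(tool().round(4),s['joint_pos'].round(1),s['ft_force'],s['moment'])"
```

```text
clock: 14.37
tool_pos: [0.6383, 0.0559, 0.227]
tcp_rot: [-22.9, 90.0, -33.4]
ft_force: [-1.4, -0.6, 3.2]
grip_width: 0.545
clock: 15.03
tool_pos: [0.6386, 0.0561, 0.2255]
tcp_rot: [71.2, 89.9, 4.7]
ft_force: [-0.5, -0.0, 4.3]
grip_width: 0.547
[[ 9.000e-04  9.170e-01  3.989e-01  6.386e-01]
 [ 1.000e-04  3.989e-01 -9.170e-01  5.610e-02]
 [-1.000e+00  9.000e-04  3.000e-04  2.255e-01]
 [ 0.000e+00  0.000e+00  0.000e+00  1.000e+00]] [-45.6  33.   56.5  90.1 -28.5  72.4 -51.1] [-0.52713566 -0.01214433  4.29302529] [-0.18438033  0.13711099  0.60255735]
```

The moment has risen from 0.12 to 0.60 N m, so the stop is near or reached. I'll grip a little harder and turn a bit further.

```bash
python3 -m creep '[[1,[0,0,0],0],[1,[0,0,0],0],[1,[0.1,0,0],5],[1,[0.1,0,0],5],[1,[0,0,0],0]]' 25; python3 -c "
from h import *
s=env.observe();print(tool().round(4),s['joint_pos'].round(1),s['ft_force'],s['moment'])"
```

```text
clock: 15.45
tool_pos: [0.6396, 0.056, 0.2265]
tcp_rot: [79.9, 89.8, 3.4]
ft_force: [-0.3, 0.1, 10.3]
grip_width: 0.017
[[ 3.300e-03  9.722e-01  2.343e-01  6.396e-01]
 [ 2.000e-04  2.343e-01 -9.722e-01  5.600e-02]
 [-1.000e+00  3.300e-03  6.000e-04  2.265e-01]
 [ 0.000e+00  0.000e+00  0.000e+00  1.000e+00]] [-46.8  34.1  59.1  90.1 -30.2  73.  -59.6] [-0.33493682  0.11575418 10.30661496] [0.09435032 0.20484858 0.00885988]
```

The fingers sank into the knob at 25 N, so I'll lift out, check its height and regrip lightly.

```bash
python3 -m creep '[[1,[-15,0,0],0],[1,[-25,0,0],0],[1,[-25,0,0],0],[-1,[0,0,0],-7],[-1,[0,0,0],-7],[-1,[0,0,0],-7],[-1,[0,0,0],-7],[-1,[0,0,0],-7]]' 10 && python3 -m creep '[[-1,[0,0,0],-7],[-1,[0,0,0],-7],[-1,[0,0,0],-7],[-1,[0,0,0],-7],[-1,[0,0,0],-7],[-1,[0,0,0],-7],[-1,[0,0,0],-7],[-1,[0,0,0],0]]' 10
python3 - <<'E'
from h import *
T=tool();print(T.round(4),env.observe()['grip_width'],env.observe()['joint_pos'].round(1))
im,d=read_camera('top')
p=camera_params('top');f=210/np.tan(np.radians(p['vfov']/2))
im,d=read_camera('side');cv2.imwrite('pics/s5.png',cv2.resize(im[140:240,240:360,::-1],None,fx=6,fy=6,interpolation=3))
p=camera_params('side');f=210/np.tan(np.radians(p['vfov']/2));W=np.linalg.inv(p['camera_from_world'])
v,u=np.mgrid[:420,:560]
P=np.stack([(u-p['cx'])/f*d,(v-p['cy'])/f*d,d],-1)@W[:3,:3].T+W[:3,3]
for n in('foot','cell_boss','handle','knob'): print(n,place_of(n,'side')[:1])
E
```

```text
clock: 16.12
tool_pos: [0.6381, 0.0563, 0.2896]
tcp_rot: [-156.0, 90.0, 163.2]
ft_force: [0.1, -0.4, -0.5]
grip_width: 0.346
clock: 16.78
tool_pos: [0.6381, 0.0561, 0.2898]
tcp_rot: [108.6, 90.0, 116.8]
ft_force: [0.7, 0.2, 0.5]
grip_width: 0.955
[[-2.000e-04 -1.417e-01  9.899e-01  6.381e-01]
 [ 3.000e-04  9.899e-01  1.417e-01  5.610e-02]
 [-1.000e+00  4.000e-04 -1.000e-04  2.898e-01]
 [ 0.000e+00  0.000e+00  0.000e+00  1.000e+00]] 0.9548170886395857 [-36.4  25.1  40.   84.2 -16.3  76.6  12.9]
foot [{'uv': [292.3, 201.1], 'score': 0.94}]
cell_boss [{'uv': [296.0, 204.4], 'score': 0.94}]
handle [{'uv': [264.8, 231.7], 'score': 0.85}]
knob [{'uv': [296.2, 162.0], 'score': 0.86}]
```

View pics/s5.png

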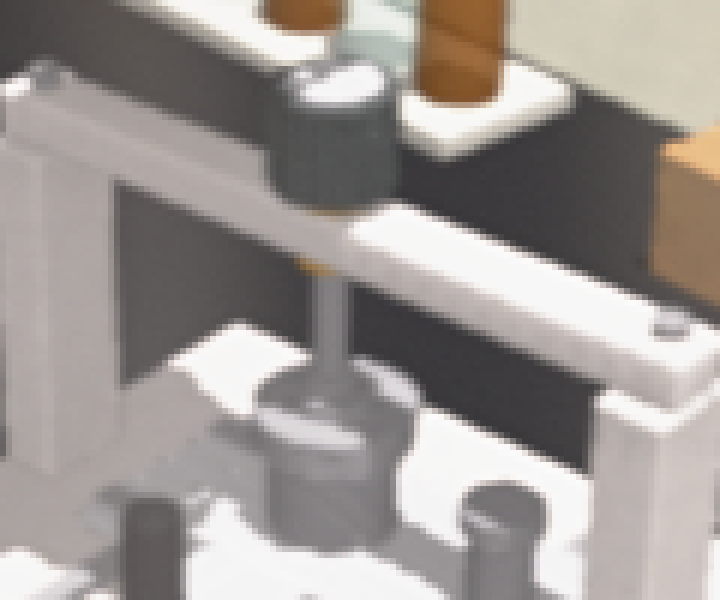

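The knob has sunk visibly (small gap above the beam near (320,208)) and the foot appears to sit on the boss. I'll regrip at 12 N and test for the stop.

```bash
python3 -m creep '[[-1,[25,0,0],0],[-1,[25,0,0],0],[-1,[14,0,0],0],[0.2,[0,0,0],0],[1,[0,0,0],0],[1,[0,0,0],0],[1,[0,0,0],0],[1,[0,0,0],0]]' 12 && python3 -m creep '[[1,[0,0,0],0],[1,[0,0,0],0],[1,[0,0,0],0],[1,[0,0,0],3],[1,[0,0,0],4]]' 12; python3 -c "
from h import *
s=env.observe();T=tool();print(T[:,2:].round(4),s['ft_force'],s['moment'])"
```

```text
clock: 17.75
tool_pos: [0.6389, 0.056, 0.227]
tcp_rot: [4.2, 89.9, 12.0]
ft_force: [-0.4, -0.5, -0.5]
grip_width: 0.658
clock: 18.17
tool_pos: [0.6384, 0.0558, 0.2266]
tcp_rot: [27.6, 89.9, 28.3]
ft_force: [-2.4, -0.5, 4.3]
grip_width: 0.282
[[9.999e-01 6.384e-01]
 [1.180e-02 5.580e-02]
 [8.000e-04 2.266e-01]
 [0.000e+00 1.000e+00]] [-2.36388798 -0.51366328  4.29645567] [-0.13961737  0.38645744 -0.01021282]
```

The fingers collapsed again, so this time I'll bound the closing by width. That means commanding 44 mm instead of fully shut.

```bash
python3 -m creep '[[1,[-15,0,0],0],[1,[-25,0,0],0],[-1,[-25,0,0],0],[-1,[0,0,0],0],[-1,[0,0,0],0],[-1,[0,0,0],0],[-1,[0,0,0],0],[-1,[0,0,0],0]]' 12 && python3 -m creep '[[-1,[0,0,0],0],[-1,[0,0,0],0],[-1,[25,0,0],0],[-1,[25,0,0],0],[-1,[13,0,0],0],[-1,[0,0,0],0],[0,[0,0,0],0],[0,[0,0,0],0]]' 15;  python3 -m creep '[[0,[0,0,0],0],[0,[0,0,0],0],[0,[0,0,0],0],[0,[0,0,0],0],[0,[0,0,0],0],[0,[0,0,0],0]]' 15; python3 -c "
from h import *
s=env.observe();T=tool();print(T[:,2:].round(4),s['ft_force'],s['moment'])"
```

```text
clock: 18.83
tool_pos: [0.6377, 0.0562, 0.2896]
tcp_rot: [-170.8, 89.9, -170.0]
ft_force: [-0.2, 0.6, 0.2]
grip_width: 0.543
clock: 19.5
tool_pos: [0.6388, 0.0559, 0.2288]
tcp_rot: [-2.8, 89.9, -2.0]
ft_force: [0.7, -0.2, 0.6]
grip_width: 0.886
clock: 20.0
tool_pos: [0.6383, 0.0561, 0.228]
tcp_rot: [19.0, 90.0, 19.8]
ft_force: [-0.7, -0.0, -0.6]
grip_width: 0.506
[[9.999e-01 6.383e-01]
 [1.400e-02 5.610e-02]
 [2.000e-04 2.280e-01]
 [0.000e+00 1.000e+00]] [-0.66014609 -0.03651771 -0.60409276] [-0.04391789  0.10372466 -0.05321509]
```

```bash
for k in 1 2; do python3 -m creep '[[0,[0,0,0],5],[0,[0,0,0],5],[0,[0,0,0],5]]' 15;  python3 -c "
from h import *
s=env.observe();T=tool();print(np.degrees(np.arctan2(T[1,2],T[0,2])),s['moment'])"; done
```

```text
clock: 20.25
tool_pos: [0.6383, 0.056, 0.2279]
tcp_rot: [82.3, 90.0, 67.8]
ft_force: [-0.1, 0.4, 0.0]
grip_width: 0.495
-14.44975582662828 [-0.08425437  0.05610018 -0.00939727]
clock: 20.5
tool_pos: [0.6382, 0.0561, 0.2279]
tcp_rot: [112.3, 90.0, 82.8]
ft_force: [-0.2, 0.1, -1.0]
grip_width: 0.498
-29.444694714693675 [-0.04058177  0.124999    0.05024078]
```

Run:
```python
from h import *
T=tool();im,d=read_camera('wrist');cv2.imwrite('pics/w5.png',im[...,::-1])
p=camera_params('wrist');f=210/np.tan(np.radians(p['vfov']/2));C=p['tool_from_camera']
v,u=np.mgrid[:420,:560]
Pt=1e3*(np.stack([(u-p['cx'])/f*d,(v-p['cy'])/f*d,d],-1)@C[:3,:3].T+C[:3,3])
for r in(215,230,245,260,275,290):
    print(r,[tuple(Pt[r,c].round().astype(int)) for c in range(190,380,15)])
```

```text
215 [(np.int64(207), np.int64(-45), np.int64(-103)), (np.int64(177), np.int64(-36), np.int64(-80)), (np.int64(176), np.int64(-35), np.int64(-64)), (np.int64(177), np.int64(-36), np.int64(-49)), (np.int64(9), np.int64(18), np.int64(-18)), (np.int64(-11), np.int64(24), np.int64(-8)), (np.int64(-13), np.int64(25), np.int64(-1)), (np.int64(-9), np.int64(23), np.int64(6)), (np.int64(1), np.int64(20), np.int64(15)), (np.int64(177), np.int64(-36), np.int64(44)), (np.int64(177), np.int64(-36), np.int64(59)), (np.int64(177), np.int64(-36), np.int64(75)), (np.int64(190), np.int64(-40), np.int64(93))]
230 [(np.int64(177), np.int64(-52), np.int64(-96)), (np.int64(173), np.int64(-51), np.int64(-80)), (np.int64(177), np.int64(-52), np.int64(-65)), (np.int64(176), np.int64(-52), np.int64(-49)), (np.int64(-17), np.int64(18), np.int64(-15)), (np.int64(-18), np.int64(19), np.int64(-8)), (np.int64(-17), np.int64(18), np.int64(-1)), (np.int64(-17), np.int64(18), np.int64(6)), (np.int64(-19), np.int64(19), np.int64(13)), (np.int64(177), np.int64(-52), np.int64(44)), (np.int64(177), np.int64(-52), np.int6
[... 1791 characters left out ...]
4(23)), (np.int64(-50), np.int64(11), np.int64(29)), (np.int64(172), np.int64(-101), np.int64(94))]
290 [(np.int64(228), np.int64(-150), np.int64(-116)), (np.int64(-62), np.int64(11), np.int64(-28)), (np.int64(-60), np.int64(10), np.int64(-23)), (np.int64(-27), np.int64(-8), np.int64(-22)), (np.int64(-18), np.int64(-14), np.int64(-16)), (np.int64(-20), np.int64(-12), np.int64(-9)), (np.int64(-19), np.int64(-13), np.int64(-1)), (np.int64(-19), np.int64(-13), np.int64(6)), (np.int64(-18), np.int64(-13), np.int64(14)), (np.int64(30), np.int64(-40), np.int64(28)), (np.int64(-58), np.int64(9), np.int64(22)), (np.int64(-62), np.int64(11), np.int64(27)), (np.int64(-60), np.int64(10), np.int64(33))]
```

View pics/w5.png

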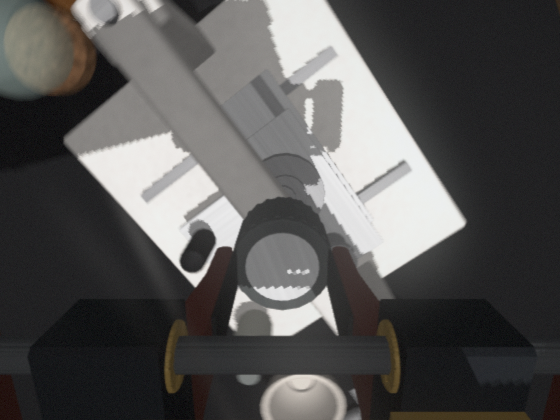

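The wrist view shows the knob (282,262) centred between the fingers, with its top now at z ≈ 0.246, about 4.5 mm lower than before. I'll lift and measure the drop against the beam.

```bash
python3 -m creep '[[-1,[0,0,0],0],[-1,[-10,0,0],0],[-1,[-25,0,0],0],[-1,[-25,0,0],-7],[-1,[0,0,0],-7],[-1,[0,0,0],-7],[-1,[0,0,0],-7],[-1,[0,0,0],-7]]' 15; python3 -m creep '[[-1,[0,0,0],-7],[-1,[0,0,0],-7],[-1,[0,0,0],-7],[-1,[0,0,0],-7],[-1,[0,0,0],-7],[-1,[0,0,0],-7],[-1,[0,0,0],-7],[-1,[0,0,0],0]]' 15;python3 -m creep '[[-1,[0,0,0],-7],[-1,[0,0,0],-7],[-1,[0,0,0],-7],[-1,[0,0,0],-7],[-1,[0,0,0],-7],[-1,[0,0,0],0],[-1,[0,0,0],0],[-1,[0,0,0],0]]' 15
cat > k.py <<'E'
from h import *
ax=np.array([.6375,.0557]);px=np.array([.9907,.1357]);py=np.array([-.1357,.9907])
v,u=np.mgrid[:420,:560]
for c in('wrist','top'):
    T=tool();im,d=read_camera(c);p=camera_params(c);f=210/np.tan(np.radians(p['vfov']/2))
    W=T@p['tool_from_camera'] if c=='wrist' else np.linalg.inv(p['camera_from_world'])
    P=np.stack([(u-p['cx'])/f*d,(v-p['cy'])/f*d,d],-1)@W[:3,:3].T+W[:3,3]
    h=P[...,:2]-ax;a,b=h@px,h@py;z=P[...,2]
    k=(d>0)&(np.hypot(a,b)<.021)&(z>.235)&(z<.26);bm=(d>0)&(abs(a)<.01)&(abs(b)>.035)&(abs(b)<.12)&(abs(z-.197)<.01)
    if k.sum()>5 and bm.sum()>5: print(c,'knob',k.sum(),np.median(z[k]),'beam',np.median(z[bm]),'gap mm',1e3*(np.median(z[k])-np.median(z[bm])-.042))
    q=(d>0)&(np.hypot(a+.1,b)<.03)&(abs(z-.11)<.0035)&(im.max(-1)<90)
    if q.sum()>20: print('post',a[q].mean(),b[q].mean())
s=env.observe();print(T.round(4),s['grip_width'],s['joint_pos'].round(1))
E
python3 k.py
```

```text
clock: 21.22
tool_pos: [0.6385, 0.0559, 0.289]
tcp_rot: [6.3, 89.9, 12.6]
ft_force: [0.0, -0.2, -0.0]
grip_width: 0.995
clock: 21.88
tool_pos: [0.6385, 0.0557, 0.2889]
tcp_rot: [-43.0, 89.9, 12.2]
ft_force: [-0.0, -0.0, 0.9]
grip_width: 1.001
clock: 22.55
tool_pos: [0.6383, 0.0559, 0.2881]
tcp_rot: [-76.7, 90.0, 12.8]
ft_force: [0.0, -0.4, -0.8]
grip_width: 0.999
wrist knob 3116 0.24657894983934459 beam 0.19781592917318874 gap mm 6.763020666155841
post -0.10211336760420198 -0.0002729383919090054
[[ 2.000e-04 -1.000e+00  7.800e-03  6.383e-01]
 [ 0.000e+00  7.800e-03  1.000e+00  5.600e-02]
 [-1.000e+00 -2.000e-04  0.000e+00  2.880e-01]
 [ 0.000e+00  0.000e+00  0.000e+00  1.000e+00]] 1.000875495738516 [-25.3  22.7  22.9  83.5  -9.   75.5  87.9]
```

```bash
python3 -m creep '[[-1,[25,0,0],0],[-1,[25,0,0],0],[-1,[11,0,0],0],[-1,[0,0,0],0],[1,[0,0,0],0],[1,[0,0,0],0],[1,[0,0,0],0],[1,[0,0,0],0]]' 15 && python3 -m creep '[[1,[0,0,0],0],[1,[0,0,0],0],[1,[0,0,0],0]]' 15 && python3 -m creep '[[1,[0,0,0],3],[1,[0,0,0],5],[1,[0,0,0],5]]' 15; python3 -c "
from h import *
s=env.observe();T=tool();print(np.degrees(np.arctan2(T[1,2],T[0,2])),s['moment'])"
```

```text
clock: 23.32
tool_pos: [0.6389, 0.0561, 0.2281]
tcp_rot: [-77.3, 89.9, 12.4]
ft_force: [0.3, -0.6, 0.7]
grip_width: 0.735
clock: 23.57
tool_pos: [0.6384, 0.0561, 0.2271]
tcp_rot: [-73.9, 90.0, 15.9]
ft_force: [-0.2, 0.2, -0.5]
grip_width: 0.513
clock: 23.82
tool_pos: [0.6383, 0.056, 0.2269]
tcp_rot: [-9.6, 90.0, 66.9]
ft_force: [-0.8, -0.0, -0.1]
grip_width: 0.283
76.55945000812532 [ 0.02484429  0.0068782  -0.0238405 ]
```

The fingers tunnel through when they arrive fast. Next try: lift out, reopen, and close in small width steps.

```bash
python3 -m creep '[[1,[-15,0,0],0],[1,[-25,0,0],0],[-1,[-25,0,0],-7],[-1,[0,0,0],-6],[-1,[0,0,0],0],[-1,[0,0,0],0],[-1,[0,0,0],0],[-1,[0,0,0],0]]' 15 && python3 -m creep '[[-1,[0,0,0],0],[-1,[0,0,0],0],[-1,[0,0,0],0],[-0.4,[25,0,0],0],[-0.4,[25,0,0],0],[-0.4,[16,0,0],0],[-0.24,[0,0,0],0],[-0.24,[0,0,0],0]]' 15 && python3 -m creep '[[-0.2,[0,0,0],0],[-0.17,[0,0,0],0],[-0.15,[0,0,0],0],[-0.13,[0,0,0],0],[-0.12,[0,0,0],0],[-0.11,[0,0,0],0],[-0.1,[0,0,0],0],[-0.09,[0,0,0],0]]' 15; python3 -c "
from h import *
s=env.observe();T=tool();print(T[:,3],np.degrees(np.arctan2(T[1,2],T[0,2])),s['moment'],s['ft_force'])"
```

```text
clock: 24.48
tool_pos: [0.6378, 0.0561, 0.2908]
tcp_rot: [99.6, 89.9, -170.7]
ft_force: [0.5, -0.1, -0.0]
grip_width: 0.546
clock: 25.15
tool_pos: [0.6379, 0.0561, 0.2254]
tcp_rot: [105.1, 89.9, -165.1]
ft_force: [0.2, 0.5, 1.0]
grip_width: 0.629
clock: 25.82
tool_pos: [0.6387, 0.056, 0.2265]
tcp_rot: [-80.0, 89.9, 9.8]
ft_force: [-0.7, -1.1, 5.1]
grip_width: 0.549
[0.63866585 0.05602934 0.22646422 1.        ] 89.79540629635551 [-0.10107316  0.00406513  0.01642102] [-0.69291311 -1.13851498  5.07975273]
```

Contact this time (upward force 5 N, as in the first good grip). Turning.

```bash
for k in 1 2; do python3 -m creep '[[-0.07,[0,0,0],3],[-0.07,[0,0,0],4],[-0.07,[0,0,0],4]]' 15;  python3 -c "
from h import *
s=env.observe();T=tool();print(np.degrees(np.arctan2(T[1,2],T[0,2])),s['moment'])"; done
```

```text
clock: 26.07
tool_pos: [0.6389, 0.056, 0.2266]
tcp_rot: [-69.9, 89.9, 8.7]
ft_force: [0.5, -0.5, 4.4]
grip_width: 0.539
78.61639977820582 [-0.0845067  -0.07947293  0.09717699]
clock: 26.32
tool_pos: [0.639, 0.056, 0.2266]
tcp_rot: [-65.2, 89.9, 2.4]
ft_force: [1.7, -0.2, 4.5]
grip_width: 0.535
67.61213967040878 [-0.1184272  -0.22812262  0.10869142]
```

```bash
for k in 1 2 3 4; do python3 -m creep '[[-0.07,[0.1,0,0],5],[-0.07,[0.1,0,0],5],[-0.07,[0.1,0,0],5]]' 15|grep -E 'pos|width';  python3 -c "
from h import *
s=env.observe();T=tool();print(np.degrees(np.arctan2(T[1,2],T[0,2])),s['moment'][2],s['ft_force'][2])"; done
```

```text
tool_pos: [0.6393, 0.0557, 0.2265]
grip_width: 0.538
52.55590125942806 0.07036207925785506 6.879155973915584
tool_pos: [0.6395, 0.0554, 0.2265]
grip_width: 0.537
37.54282962973367 0.06477890369560144 6.746066120454615
tool_pos: [0.6396, 0.0549, 0.2264]
grip_width: 0.534
22.521733405996294 0.1262088248209837 8.807976144097083
tool_pos: [0.6396, 0.0544, 0.2264]
grip_width: 0.535
7.499598674058354 0.16304394926350146 9.18282873811514
```

```bash
for k in 1 2 3; do python3 -m creep '[[-0.03,[0,0,0],3],[-0.03,[0,0,0],3]]' 20|grep -E 'pos|width';  python3 -c "
from h import *
s=env.observe();T=tool();print(np.degrees(np.arctan2(T[1,2],T[0,2])),s['moment'][2],s['ft_force'][2])"; done
```

```text
tool_pos: [0.6394, 0.0545, 0.2264]
grip_width: 0.52
1.591058754865748 0.20982734867077105 10.708156206145086
tool_pos: [0.6394, 0.0547, 0.2264]
grip_width: 0.517
-4.3867377603084226 0.12678629719115853 10.33641587251259
tool_pos: [0.6394, 0.0547, 0.2264]
grip_width: 0.515
-10.387768582222632 0.1347993988969785 11.16506718774058
```

```bash
python3 -m creep '[[-0.2,[0,0,0],0],[-0.6,[0,0,0],0],[-1,[0,0,0],0],[-1,[0,0,0],0],[-1,[0,0,0],0],[-1,[-25,0,0],0],[-1,[-25,0,0],0],[-1,[-12,0,0],0]]' 15; python3 -m creep '[[-1,[0,0,0],-7],[-1,[0,0,0],-7],[-1,[0,0,0],-7],[-1,[0,0,0],-7],[-1,[0,0,0],-7],[-1,[0,0,0],-7],[-1,[0,0,0],-7],[-1,[0,0,0],0]]' 15;python3 -m creep '[[-1,[0,0,0],-7],[-1,[0,0,0],-7],[-1,[0,0,0],-7],[-1,[0,0,0],-7],[-1,[0,0,0],-7],[-1,[0,0,0],-7],[-1,[0,0,0],-6],[-1,[0,0,0],0]]' 15; python3 -m creep '[[-1,[0,0,0],0],[-1,[0,0,0],0],[-1,[0,0,0],0]]'>/dev/null; python3 k.py; python3 k.py
```

```text
clock: 28.48
tool_pos: [0.6387, 0.056, 0.2888]
tcp_rot: [19.4, 89.9, 9.2]
ft_force: [0.6, 0.5, 0.3]
grip_width: 1.0
clock: 29.15
tool_pos: [0.6379, 0.0561, 0.2861]
tcp_rot: [119.8, 89.9, 159.0]
ft_force: [-0.0, -0.7, -0.2]
grip_width: 1.001
clock: 29.82
tool_pos: [0.638, 0.0561, 0.2862]
tcp_rot: [76.2, 90.0, 163.0]
ft_force: [-1.2, -0.3, -0.4]
grip_width: 1.001
wrist knob 3137 0.24659741049277803 beam 0.19783746525609403 gap mm 6.759945236684002
post -0.10209914554706434 -0.0004104652390982708
[[-2.000e-04 -9.983e-01  5.840e-02  6.382e-01]
 [-1.000e-04  5.840e-02  9.983e-01  5.620e-02]
 [-1.000e+00  2.000e-04 -1.000e-04  2.865e-01]
 [ 0.000e+00  0.000e+00  0.000e+00  1.000e+00]] 0.99864229907421 [-26.9  23.   25.3  83.8 -10.   75.4  85.8]
wrist knob 3133 0.24657391865829853 beam 0.19781290959438397 gap mm 6.7610090639145595
post -0.10213043490737375 -0.0004891929838014753
[[-1.000e-04 -9.984e-01  5.720e-02  6.382e-01]
 [-0.000e+00  5.720e-02  9.984e-01  5.620e-02]
 [-1.000e+00  1.000e-04 -1.000e-04  2.865e-01]
 [ 0.000e+00  0.000e+00  0.000e+00  1.000e+00]] 0.9988580464938007 [-26.9  23.   25.3  83.8  -9.9  75.4  85.9]
```

The gap above the beam stayed at 6.760 mm through about 100° of light turning, which suggests the stop. I'll do one firmer test: close in steps, then hold with the full 15 N as in the first good stroke.

```bash
python3 -m creep '[[-0.4,[25,0,0],0],[-0.4,[25,0,0],0],[-0.4,[11,0,0],0],[-0.4,[0,0,0],0],[-0.4,[0,0,0],0],[-0.24,[0,0,0],0],[-0.24,[0,0,0],0],[-0.2,[0,0,0],0]]' 15|grep width && python3 -m creep '[[-0.17,[0,0,0],0],[-0.15,[0,0,0],0],[-0.13,[0,0,0],0],[-0.12,[0,0,0],0],[-0.11,[0,0,0],0],[-0.1,[0,0,0],0],[-0.09,[0,0,0],0],[-0.05,[0,0,0],0]]' 15|grep -E "width|force"; for k in 1 2 3; do python3 -m creep '[[1,[0,0,0],5],[1,[0,0,0],5]]' 15|grep -E 'pos|width';  python3 -c "
from h import *
s=env.observe();T=tool();print(np.degrees(np.arctan2(T[1,2],T[0,2])),s['moment'][2],s['ft_force'][2])"; done
```

```text
grip_width: 0.603
ft_force: [-1.6, 1.4, 6.3]
grip_width: 0.527
tool_pos: [0.6391, 0.0557, 0.2266]
grip_width: 0.413
76.5782807800591 0.05832758158925559 4.8042839667224095
tool_pos: [0.639, 0.0554, 0.2266]
grip_width: 0.258
66.52808716044666 0.03644049373265873 6.3128003762852964
tool_pos: [0.6389, 0.0556, 0.2266]
grip_width: 0.114
56.5318285326505 0.02424635619865237 5.897496950404235
```

It collapsed again. I've been gripping about 4 mm too high: the grasp point should be at the knob's middle, so TCP z ≈ 0.222. Retrying lower.

```bash
python3 -m creep '[[1,[-15,0,0],0],[1,[-25,0,0],0],[1,[-20,0,0],0],[-1,[0,0,0],0],[-1,[0,0,0],-7],[-1,[0,0,0],-7],[-1,[0,0,0],-7],[-1,[0,0,0],0]]' 15|grep -E "pos|width";python3 -m creep '[[-1,[0,0,0],0],[-1,[0,0,0],0],[-1,[0,0,0],0],[-0.4,[25,0,0],0],[-0.4,[25,0,0],0],[-0.4,[15,0,0],0],[-0.4,[0,0,0],0],[-0.4,[0,0,0],0]]' 15|grep -E "pos|width" && python3 -m creep '[[-0.24,[0,0,0],0],[-0.2,[0,0,0],0],[-0.17,[0,0,0],0],[-0.15,[0,0,0],0],[-0.13,[0,0,0],0],[-0.12,[0,0,0],0],[-0.11,[0,0,0],0],[-0.1,[0,0,0],0]]' 15|grep -E "pos|width|force"
```

```text
tool_pos: [0.6379, 0.0561, 0.2849]
grip_width: 0.343
tool_pos: [0.6379, 0.0562, 0.2202]
grip_width: 0.698
tool_pos: [0.6386, 0.0559, 0.2212]
ft_force: [0.4, -0.9, 5.9]
grip_width: 0.562
```

```bash
for k in 1 2 3; do python3 -m creep '[[0,[0,0,0],5],[0,[0,0,0],5]]' 15|grep -E 'pos|width';  python3 -c "
from h import *
s=env.observe();T=tool();print(np.degrees(np.arctan2(T[1,2],T[0,2])),s['moment'][2],s['ft_force'][2])"; done
```

```text
tool_pos: [0.6388, 0.0559, 0.2213]
grip_width: 0.564
67.63448339053075 0.5523893817789887 4.394087265595426
tool_pos: [0.6388, 0.0558, 0.2213]
grip_width: 0.56
57.61030216719105 0.5615071926123112 4.376169722017163
tool_pos: [0.6388, 0.0557, 0.2214]
grip_width: 0.561
47.599540495328235 0.5885129128552377 5.637311777285968
```

A solid grip now: width 0.56 and a steady 0.55–0.59 N m, well above the 0.15 N m turning torque, so the knob is at its stop. Letting go and checking.

```bash
python3 -m creep '[[-0.3,[0,0,0],0],[-1,[0,0,0],0],[-1,[0,0,0],0],[-1,[0,0,0],0],[-1,[0,0,0],0],[-1,[-25,0,0],0],[-1,[-25,0,0],0],[-1,[-25,0,0],0]]' 15;python3 -m creep '[[-1,[0,0,0],0],[-1,[0,0,0],0],[-1,[0,0,0],0],[-1,[0,0,0],0]]' ; python3 k.py; python3 -c "
from h import *
read_camera('side');read_camera('top')
for n in ['foot','cell_boss','bottle','jar','beaker','mortar','flask','vial']: print(n,[(c,np.round(r[0]['uv'],0)) for c in('side','top') for r in [place_of(n,c)] if r])"
```

```text
clock: 35.27
tool_pos: [0.6379, 0.056, 0.2962]
tcp_rot: [145.6, 89.9, -166.5]
ft_force: [0.2, -0.1, 0.7]
grip_width: 1.001
clock: 35.6
tool_pos: [0.6376, 0.0562, 0.2942]
tcp_rot: [137.2, 89.9, -174.9]
ft_force: [-0.9, 1.2, -0.6]
grip_width: 0.998
wrist knob 2965 0.24651936982401895 beam 0.1977847817088139 gap mm 6.73458811520506
post -0.10186695416685661 0.00010281993113988294
[[-2.100e-03 -7.410e-01  6.715e-01  6.376e-01]
 [-2.000e-04  6.715e-01  7.410e-01  5.620e-02]
 [-1.000e+00  1.400e-03 -1.600e-03  2.942e-01]
 [ 0.000e+00  0.000e+00  0.000e+00  1.000e+00]] 0.9995438814003778 [-33.1  24.1  34.9  83.5 -13.8  76.9  50.3]
foot [('side', array([292., 203.]))]
cell_boss [('side', array([296., 205.]))]
bottle [('side', array([226., 212.])), ('top', array([181., 201.]))]
jar [('side', array([184., 211.])), ('top', array([151., 225.]))]
beaker [('side', array([369., 291.])), ('top', array([363., 180.]))]
mortar [('side', array([340., 324.])), ('top', array([370., 227.]))]
flask [('side', array([200., 224.])), ('top', array([181., 235.]))]
vial [('side', array([298., 285.])), ('top', array([328., 231.]))]
```

```bash
python3 -c "
from plant import order
order.job_done()"
```

```text
the job is handed in; nothing more can be done
```

The job is handed in. By my measurements the boss is clamped about 3 mm off the screw's axis, inside the 6 mm limit. No verdict was reported.

**What I did:** I slid the carrier by its handle until the wide cell's boss was under the foot. Then I turned the knob about 164° clockwise to its stop, let go, and lifted the gripper to about 33 mm above the knob. The clock read about 36 s when I handed in.

**Last checks:**
- **Stop reached:** in a firm final grip the knob slipped at a steady 0.55–0.59 N m, well above the 0.15 N m it takes to turn. The knob's height above the beam did not change with further turning (6.76 mm before, 6.73 mm after).
- **Centring:** the wrist camera put the handle 102 mm in front of the screw axis and centred sideways. It should be 105 mm, so the boss is about 3 mm too far back. The side view showed about 2 mm.
- **Bystanders:** all the standing ones that I could compare are where they started, in the pictures. For the beaker and vial that rests on the top view, and for the jar it is rough. I did not check the spatula at the end.

**What went wrong or disagreed:**
- **Grips:** several grips on the handle and knob collapsed, with the fingers sinking into the part. I think I gripped too high or closed too fast. Gripping lower and closing in small steps fixed it on the knob.
- **Knob gap:** the final gap of 6.7 mm is above the nominal 6 mm. I put that down to camera bias and relied on the torque to judge the stop.

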